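# Close a twin-screw press evenly on a board

## Robot

A 6-joint arm with a two-finger parallel gripper is mounted at the origin on a cart in front of the work surface, level with it; the furniture and walls round the work are solid. World frame = base frame: x ahead of the robot, y to its left, z up, the work surface at z = 0. Lengths are in mm, angles in rad, forces in N, time in s.
With the tool pointing down it reaches from about 275 to 825 mm from the base axis. Payload 4.9 kg.
Tool frame: the origin (TCP) lies at the very end of the fingers, on their centre line; the grasp point (between the pads) lies 19 mm behind it; z points along the fingers, y is the direction in which the jaws open and shut (so a half turn about z gives the same grasp; the last joint's range is limited). The gripper opens to 85 mm and grips with 20 to 120 N. Pads are 22 mm wide; open, the fingers measure 114 mm over their backs; the gripper's body (76 mm by 85 mm) begins 54 mm behind the grasp point. The pads swing forward as they close: fully open they stand 13 mm farther back than shut.
Start: joints at [1.14, 0.326, -0.193, 1.052, 0, 1.437], TCP at [160.848, 525.972, 231.281] pointing down, gripper open.
Joint ranges: [-2.65, 2.65], [-0.97, 1.79], [-1.3, 1.35], [-1.93, 2.1], [-1.47, 1.37], [-3.14, 3.14]. Speed limits (rad/s): [2.57, 2.57, 3.14, 3.14, 3.14, 3.14].

## Interface

Orientations are given as [roll, pitch, yaw] about the fixed x, y, z axes, in that order (R = Rz(yaw) Ry(pitch) Rx(roll)).
In Python, from bench import bot, solve_ik, imaging gives the robot as it stands. Calls block until the motion is done:
- bot.move_ptp(position, orientation): joint-space move of the TCP to a pose.
- bot.movel(position, rot=None, max_speed=150, threshold=None): straight line of the TCP; rot=None keeps the orientation; max_speed is the mean speed in mm/s. With threshold (N) it stops when the force on the tool has changed by that much, and returns True; else False.
- bot.move_j(angles): joint-space move.
- bot.grip(opening, effort=None): opening from 0.0 (shut) to 1.0 (fully open); effort is the grip in N (None keeps the last); returns when the fingers have stopped.
- bot.dwell(seconds).
- solve_ik(position, orientation): joint angles nearest the present ones, or None.
- bot.get_state(): the state.
- imaging.capture(name): name is "scene" or "top" or "wrist"; returns the picture (384x512x3 uint8, blue, green, red); there is no depth.
- imaging.camera_model(name): a dict with "K" (3x3 intrinsics, pixels), "position" and "rotation" of the camera in the world. Camera axes: x right, y up, looking along -z (the intrinsics and any distortion apply to the point x, -y, -z); pixel columns grow to the right and rows downward; lengths in mm; the calibration is good to about 2 mm. A picture is of the moment at which its call begins: read the wrist's pose just before it. camera_model takes no time and is no camera call; for the wrist camera it gives the pose at the moment of the call.
A pose or a line that the arm cannot do raises bot.IKError and nothing moves.
- bot.sign_off(): hands the job in, once; it reports no verdict.
The state is a dict: "t": time; "qpos": joint angles; "joint_velocities": joint speeds; "effort": joint torques, N m; "tcp_pos": TCP position; "orientation": TCP orientation; "contact_force": force on the tool from outside, world axes, zero at the start; "wrist_torque": the same for the moment, N m; "opening": opening from 0.0 (shut) to 1.0 (fully open).
Only numpy, scipy, OpenCV 4.12 (cv2) and the standard library are available. Lean on these libraries where they do the work, as an engineer would, in place of code of your own. Each camera call takes 0.05 s, during which the arm holds its last target.

## Task

Push the loose board gently back in the press until its far edge rests squarely against the stop, then close the press on it by turning the two black knobs clockwise, alternately and in small steps, so that the steel jaw never runs more than about 4 mm lower at one end than at the other. Stop by feel, with the jaw level and both pads pressing the board firmly but not hard: about 80 N in all, never as much as 150 N. Leave the board home and the things beside the press where they are.

Things in the scene. Friction and masses are not known exactly. Their poses are not given: they have to be found in the camera images.
- press: Wood and steel twin-screw press, fixed to the bench; origin on the bench top under the jaw's middle, x away from the robot (the way the board goes in), y left along the jaw, z up. Bed top 20 mm up, x -98 to +127 mm. Screws at y +118 and -118 mm, columns outside them. Bridge over the jaw: 48 mm deep, 325 mm wide, top 124 mm up. Jaw's underside at most 75 mm up.
- stop_face (a point): Middle of the face of the stop strip at the far side of the bed (press x +101 mm, 10 mm above the bed; strip 150 mm wide, 14 mm high). The board is home when its far edge lies against this face, its centre 101 mm in front of it.
- board_mid (a point): Centre (half-way up) of the loose wooden board, 202 (its x) x 200 x 26 mm, about 0.5 kg. It lies on the bed under the jaw, between the screws, drawn out by 35 to 60 mm and a little askew; its x axis points to the stop. Its near edge, 101 mm from this centre, is clear in front of bed and bridge: push there. If one corner lags, nudge on that side.
- board: The same board; origin at the centre of its underside.
- knob_left_grip (a point): Middle of the grip of the left round fluted black knob (y = +118 mm): 44 mm across, 32 mm high, from 7 to 39 mm above the bridge's top; this point is 24 mm above the bridge. It stays at this height as it turns and can be gripped at any yaw.
- knob_right_grip (a point): The same for the right knob (y = -118 mm).
- knob_left (a joint): Left knob's angle, rad, growing clockwise from above; that lowers the jaw's left end 28 mm a turn (4.5 mm/rad). Starts at 0, ends at 4.4; stays where it is left. Its friction is about 0.27 N m either way; each newton its screw carries adds 0.0045 N m against closing, so 0.18 N m when the pads press 80 N in all and the jaw is level (40 N a screw).
- knob_right (a joint): Angle of the right knob, as the left one; it lowers the jaw's right end. The jaw is level when both knobs read the same.
- jaw: Dark steel jaw, 40 x 268 x 20 mm, on both screws; origin on the left screw's axis, y left along it. Under its middle a bar with two sprung cork pads, 50 mm either side of the middle. How far the bar stands out was set by the last user, not measured: with knobs at 0 the pads clear the board by 3 to 9 mm, so feel for the touch. Then force grows about 175 N per rad of both knobs.
- tape: Tape measure, 94 x 139 x 41 mm, left of the press. Leave it alone.
- tin: Round yellow-green tin, 69 mm across, 59 mm high, left of the press. Leave it alone.
- sander: Cork sanding block, 60 x 97 x 26 mm, right of the press. Leave it alone.
- block: Upright wooden block, 44 x 45 x 68 mm, right of the press. Leave it alone.

How it is judged (in metres and radians):
On the way, in this order (a step that is already met when the one before it is completed fails the run):
1. the board is home against the stop, square to it, with the jaw still off it (x of board_mid in the frame of press above -0.003 m and angle between the x axis of board and the x axis of press, either way round below 0.03 rad and contact force between jaw and board below 1 N), for 0.2 s.
2. the pads have come down on the board (contact force between jaw and board above 8 N), for 0.2 s.
At the end, for the whole second after the job is handed in: The board's far edge is against the stop (within 3 mm, square within 0.03 rad), the jaw presses it with 45 to 120 N in all and is level within 2 mm from screw to screw (0.0085 rad), and everything is at rest (contact force between jaw and board between 45 and 120 N and angle between jaw's own z axis and vertical below 0.0085 rad and x of board_mid in the frame of press above -0.003 m and angle between the x axis of board and the x axis of press, either way round below 0.03 rad and linear speed of board below 0.01 m/s); the robot touches nothing.
It fails at once if the jaw runs out of square by more than 4.7 mm from screw to screw (0.02 rad) (angle between jaw's own z axis and vertical above 0.02 rad).
It fails at once if the jaw presses the board with more than 150 N (contact force between jaw and board above 150 N).
It fails at once if the board is pushed with more than 60 N (contact force between the fingers and board above 60 N).
It fails at once if a tool or block beside the press is moved by more than 20 mm (distance of any of tape, tin, sander, block from where it was at the start of the episode above 0.02 m).
It also fails if it takes over 72 s, if anything falls off the work surface, if the arm or the gripper's body presses on something with over 40 N, if the wrist force passes 120 N, or if a joint passes its speed limit or range.

## Working session

There is one attempt and no reset: what is moved stays moved. The work goes in short steps, each a Python script; the robot and the scene stay as the last script left them, time stands still between calls to the robot, and variables do not carry over. Pictures are saved under pics/ and viewed, and the job is handed in when it is done.

```bash
ls -la; mkdir -p pics; python3 - <<'E'
from bench import bot, solve_ik, imaging
import cv2
s=bot.get_state(); print(s)
for n in ["scene","top","wrist"]:
    m=imaging.camera_model(n); print(n,m)
    cv2.imwrite(f"pics/{n}0.png",imaging.capture(n))
E
```

```text
total 12
drwxr-xr-x  3 agent agent 4096 Dec  6 07:28 .
drwxr-xr-x 23 root  root  4096 Dec  6 07:28 ..
drwxr-xr-x  2 agent agent 4096 Dec  6 07:28 pics
{'t': 0.0, 'qpos': array([ 1.13978496e+00,  3.26910134e-01, -1.93588879e-01,  1.05197074e+00,
        3.01015039e-06,  1.43658952e+00]), 'joint_velocities': array([-0.00010146,  0.00075613,  0.00083888,  0.00118228,  0.00074493,
       -0.00161522]), 'effort': array([-7.55416513e-04, -4.43401551e+01,  2.62442458e+01,  1.53771898e-02,
       -3.20092058e-04,  1.86555462e-05]), 'tcp_pos': array([160.60790671, 525.43208211, 230.51829445]), 'orientation': array([-3.13993467e+00, -2.26895096e-04,  2.84478790e+00]), 'contact_force': array([-0.45279326,  0.12770195,  0.18424164]), 'wrist_torque': array([ 0.05127915, -0.01077605, -0.03024522]), 'opening': 0.9998888733424937}
scene {'K': array([[461.01665003,   0.        , 252.25798398],
       [  0.        , 461.01665003, 186.20613432],
       [  0.        ,   0.        ,   1.        ]]), 'position': array([-206.74737838, -992.95736099, 1012.44114875]), 'rotation': array([ 0.95212391, -0.02072879, -0.635646  ])}
top {'K': array([[482.54750603,   0.        , 258.65274379],
       [  0.        , 482.54750603, 194.82249498],
       [  0.        ,   0.        ,   1.        ]]), 'position': array([ 434.27648716,   30.51247317, 1672.57027069]), 'rotation': array([ 7.64009585e-02,  7.48258102e-04, -1.54971302e+00])}
wrist {'K': array([[346.23587469,   0.        , 259.50291513],
       [  0.        , 346.23587469, 190.68031079],
       [  0.        ,   0.        ,   1.        ]]), 'position': array([ 95.63970709, 545.90839507, 371.88223824]), 'rotation': array([-0.27316064,  0.00131922,  1.27438638])}
```

View pics/scene0.png

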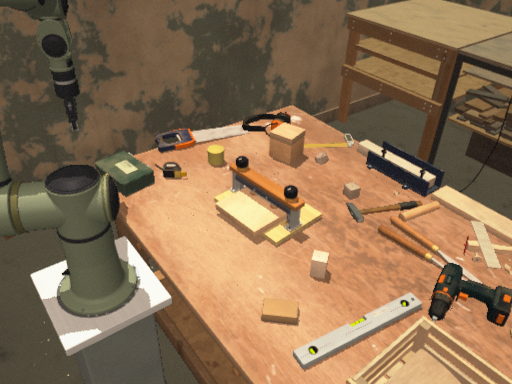

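View pics/top0.png

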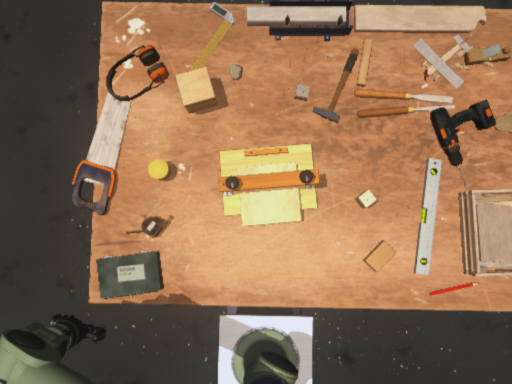

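View pics/wrist0.png

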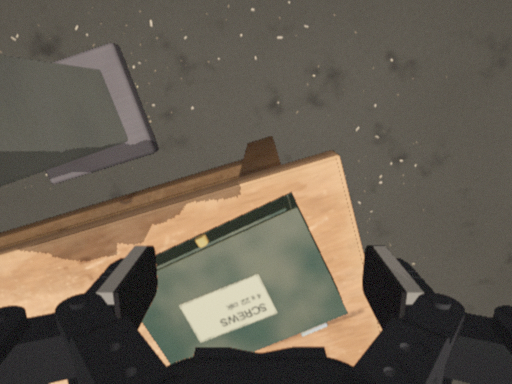

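The scene view shows the press with an orange bridge and two black knobs, at about (241,162) and (291,192). The board is drawn out toward the robot. In the top view the knobs are at about (233,183) and (306,177), with the board at (270,207).

The wrist camera shows only the screws box, so next I'll triangulate the knobs from the scene and top views.

```bash
cat > h.py <<'E'
import numpy as np, cv2
from scipy.spatial.transform import Rotation as R
def rpy(o): return R.from_euler('xyz',o).as_matrix()
def ray(m,uv):
    d=np.linalg.inv(m['K'])@np.array([uv[0],uv[1],1.0]); d=np.array([d[0],-d[1],-d[2]])
    d=rpy(m['rotation'])@d; return np.array(m['position']),d/np.linalg.norm(d)
def plane(m,uv,z):
    o,d=ray(m,uv); return o+d*(z-o[2])/d[2]
def proj(m,P):
    p=rpy(m['rotation']).T@(np.array(P)-m['position']); q=m['K']@np.array([p[0],-p[1],-p[2]]); return q[:2]/q[2]
def tri(obs):
    A=np.zeros((3,3));b=np.zeros(3)
    for m,uv in obs:
        o,d=ray(m,uv);Q=np.eye(3)-np.outer(d,d);A+=Q;b+=Q@o
    X=np.linalg.solve(A,b)
    res=[np.linalg.norm((np.eye(3)-np.outer(ray(m,uv)[1],ray(m,uv)[1]))@(X-m['position'])) for m,uv in obs]
    return X,np.round(res,1)
def blobs(mask,amin,amax=1e9):
    n,l,st,c=cv2.connectedComponentsWithStats(mask.astype(np.uint8))
    return [(c[i].round(1),st[i].tolist()) for i in range(1,n) if amin<=st[i,4]<=amax]
E
python3 - <<'E'
from h import *
from bench import bot,imaging
ms={n:imaging.camera_model(n) for n in ['scene','top']}
for n in ms: print(n,'tcp',proj(ms[n],bot.get_state()['tcp_pos']))
rois={'scene':(220,150,310,245),'top':(215,140,325,230)}
for n in ms:
    im=cv2.imread(f'pics/{n}0.png'); x0,y0,x1,y1=rois[n]
    c=im[y0:y1,x0:x1]
    for c_,s in blobs(c.max(2)<60,20): print(n,c_+[x0,y0],s)
    cv2.imwrite(f'pics/{n}0z.png',cv2.resize(c,None,fx=6,fy=6,interpolation=cv2.INTER_CUBIC))
E
```

```text
scene tcp [ 75.15996243 126.79118523]
top tcp [ 88.62571876 321.57427936]
scene [241.8 162.3] [16, 7, 12, 11, 98]
scene [244.2 182.6] [16, 27, 18, 12, 40]
scene [290.5 192.2] [64, 36, 13, 13, 122]
scene [260. 193.] [36, 40, 10, 7, 22]
scene [278.1 204.8] [48, 47, 21, 16, 52]
```

View pics/top0z.png

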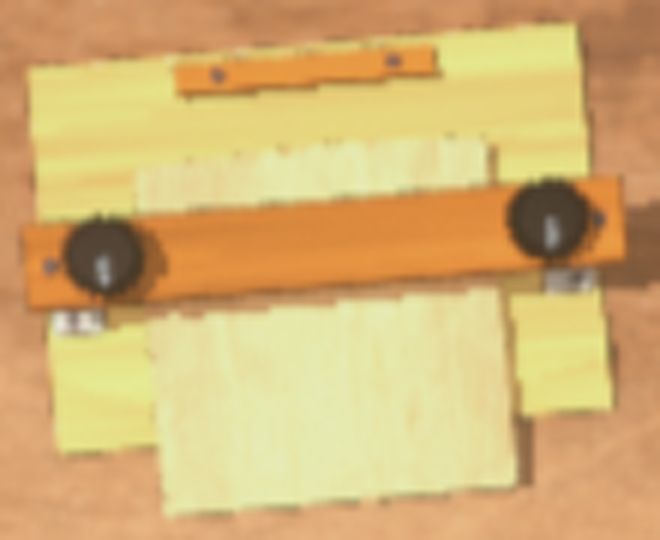

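View pics/scene0z.png

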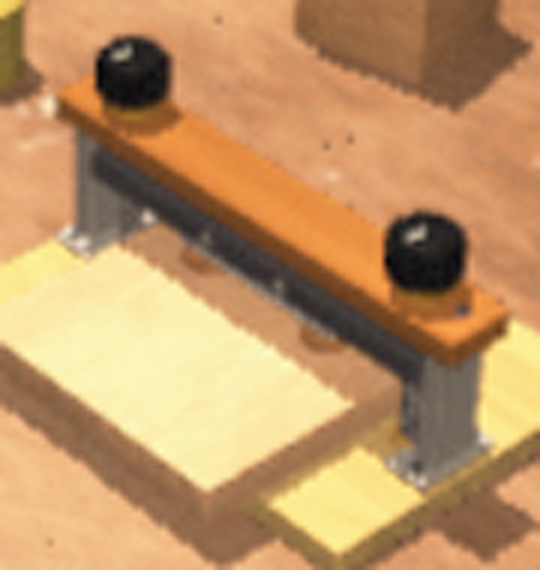

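Both zooms show the press clearly. In the top view the knob centres are at about (232,182.7) and (306.3,176.7). The stop strip runs from (244,153) to (287.5,150). The board's near edge runs from (242.5,225.5) to (301,221).

Next: triangulate, and plan closer wrist views.

```bash
python3 - <<'E'
from h import *
from bench import bot,imaging,solve_ik
ms={n:imaging.camera_model(n) for n in ['scene','top']}
im=cv2.imread('pics/top0.png')[140:230,215:325]
hsv=cv2.cvtColor(im,cv2.COLOR_BGR2HSV)
kb=[c+[215,140] for c,s in blobs(im.max(2)<100,80)]; print(kb)
kb=sorted(kb,key=lambda c:c[0])[:]
sc=[(241.8,162.3),(290.5,192.2)]
for a,b in zip(sc,kb): print(tri([(ms['scene'],a),(ms['top'],b)]))
T=ms['top']
print('near edge board',plane(T,(242.5,225.5),46),plane(T,(301,221),46))
print('stop',plane(T,(244,155.7),34),plane(T,(287.5,152.4),34))
E
```

```text
[array([306.1, 176.1]), array([232.2, 182.1])]
(array([590.50136051, 119.29178297, 140.83767757]), array([0.1, 0.1]))
(array([ 614.69333638, -116.12009797,  142.03868571]), array([0.3, 0.3]))
near edge board [454.10501989  86.50389368  46.        ] [ 473.37064886 -110.03785036   46.        ]
stop [693.03269586  87.42043985  34.        ] [707.57421113 -61.42374775  34.        ]
```

Triangulation checks out. The knobs are 236.6 mm apart (236 expected) at z about 141, press yaw is about 0.10 rad, and the origin is about (602.6, 1.6). The board is out by about 39 mm.

I'll refine this with two wrist views.

```bash
python3 - <<'E'
from h import *
from bench import bot,imaging,solve_ik
import pickle
yaw=np.pi+0.10
out=[]
for i,x in enumerate([600,480]):
    bot.move_ptp([x,0,330],[np.pi,0,yaw]); bot.dwell(0.2)
    m=imaging.camera_model('wrist'); im=imaging.capture('wrist')
    cv2.imwrite(f'pics/w{i+1}.png',im); out.append(m)
    s=bot.get_state(); print(s['t'],s['tcp_pos'],s['orientation'],s['qpos'].round(3),m['position'],s['contact_force'],s['wrist_torque'])
pickle.dump(out,open('w.pkl','wb'))
E
```

```text
2.8583 [5.99944489e+02 5.71529544e-01 3.29990596e+02] [ 3.14153978e+00 -5.15569963e-05 -3.04070807e+00] [-0.122  0.383  0.14   1.328  0.    -0.223] [532.22337175  -6.05475458 471.26342468] [-0.19726707  0.87691327 -0.41111571] [ 0.00999049 -0.02615364  0.08138578]
3.6583 [ 4.80903984e+02 -9.44187040e-02  3.29713995e+02] [ 3.14154147e+00 -1.67431896e-04 -3.04149068e+00] [-0.154  0.147 -0.175  1.249  0.    -0.254] [413.26310031  -6.7508816  471.11235478] [ 0.22548838  0.48025099 -0.53738388] [-0.02073037 -0.03535883  0.01787536]
```

View pics/w1.png

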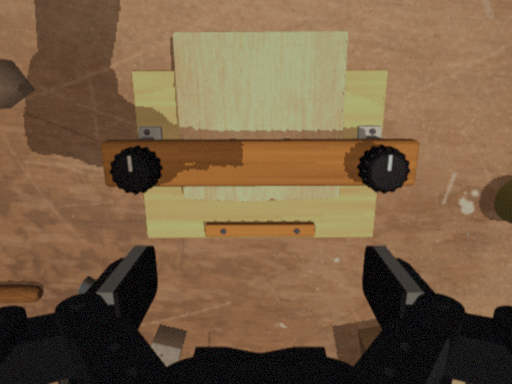

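View pics/w2.png

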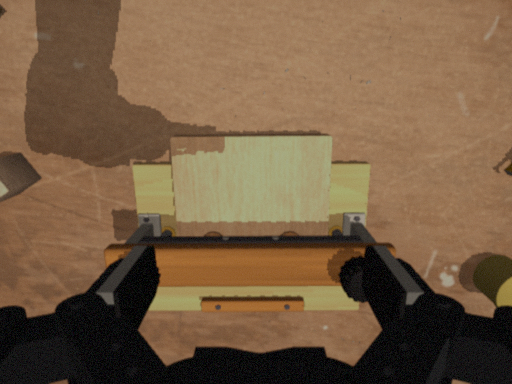

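w1 shows the knobs at (136,170) for the right one and (385,168) for the left one, with white index marks that let me check angles. The stop strip runs at about rows 224–236, columns 206–314. The board's near edge is at about row 32, from (175,34) to (348,31). In w2 the near edge is at row 136 (171–331) and the fingers hide part of the knobs.

```bash
python3 - <<'E'
from h import *
from bench import imaging
import pickle
W=pickle.load(open('w.pkl','rb')); T=imaging.camera_model('top');S=imaging.camera_model('scene')
im1=cv2.imread('pics/w1.png'); im2=cv2.imread('pics/w2.png')
def board(im,box):
    x0,y0,x1,y1=box; c=im[y0:y1,x0:x1].astype(int)
    return c
ks=[]
for x0,x1 in [(355,415),(105,166)]:
    c=im1[140:200,x0:x1]; m=(c.max(2)<62)
    b=[b for b in blobs(m,300)]; 
    mk=max(b,key=lambda t:t[1][4]); lx,ly,w,h,a=mk[1]; print(mk, w,h)
    cnt=max(cv2.findContours(m.astype(np.uint8),cv2.RETR_EXTERNAL,cv2.CHAIN_APPROX_NONE)[0],key=cv2.contourArea)
    (ex,ey),(ea,eb),an=cv2.fitEllipse(cv2.convexHull(cnt)); print('ell',ex+x0,ey+140,ea,eb)
    ks.append((ex+x0,ey+140))
tops=[(232.2,182.1),(306.1,176.1)]; scs=[(241.8,162.3),(290.5,192.2)]
P=[]
for k,t,s in zip(ks,tops,scs):
    print('w1+top',tri([(W[0],k),(T,t)]),'w1+scene',tri([(W[0],k),(S,s)]),'all',tri([(W[0],k),(T,t),(S,s)])); 
    P.append(plane(W[0],k,155)); print('plane155',P[-1])
d=P[0]-P[1]; print(np.linalg.norm(d),'yaw',np.arctan2(-d[0],d[1]),'mid',(P[0]+P[1])/2)
# zooms
cv2.imwrite('pics/w1z.png',cv2.resize(im1[20:245,90:430],None,fx=2.3,fy=2.3,interpolation=cv2.INTER_CUBIC))
cv2.imwrite('pics/w2z.png',cv2.resize(im2[120:320,100:400],None,fx=2.6,fy=2.6,interpolation=cv2.INTER_CUBIC))
E
```

```text
(array([27.5, 28.6]), [2, 5, 52, 48, 1732]) 52 48
ell 382.8597068786621 168.22274780273438 46.28877639770508 51.66484069824219
(array([30.9, 29.4]), [5, 6, 52, 48, 1766]) 52 48
ell 135.66293144226074 169.33279991149902 46.75221633911133 51.82536315917969
w1+top (array([589.56182126, 119.26430505, 144.25337102]), array([0.5, 0.5])) w1+scene (array([590.31630542, 120.21844945, 140.5622083 ]), array([0.8, 0.8])) all (array([590.19367052, 119.6981615 , 141.03818832]), array([1. , 0.4, 0.7]))
plane155 [587.19846823 115.23398189 155.        ]
w1+top (array([ 613.14336586, -115.365328  ,  150.14615157]), array([0.4, 0.4])) w1+scene (array([ 614.11710594, -117.64505295,  143.40090407]), array([0.4, 0.4])) all (array([ 614.34318254, -116.91472503,  143.07461071]), array([1. , 1.1, 0.3]))
plane155 [ 611.55778248 -113.89853933  155.        ]
230.4237150786998 yaw 0.1059132135074716 mid [599.37812535   0.66772128 155.        ]
```

View pics/w1z.png

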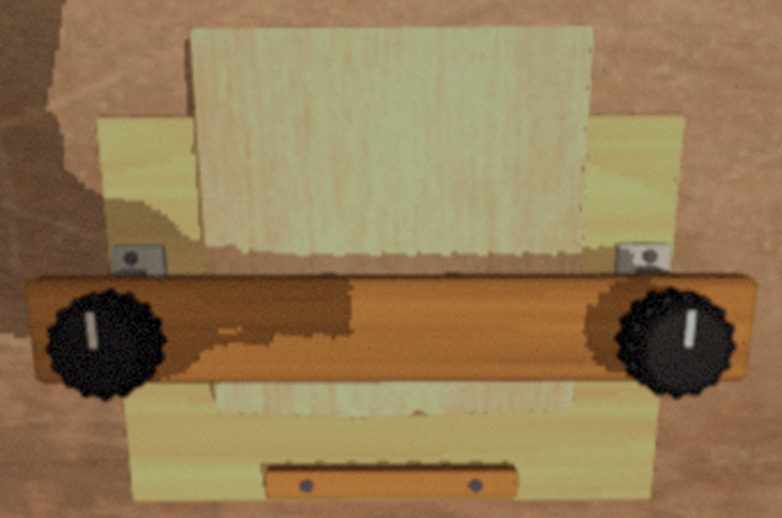

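View pics/w2z.png

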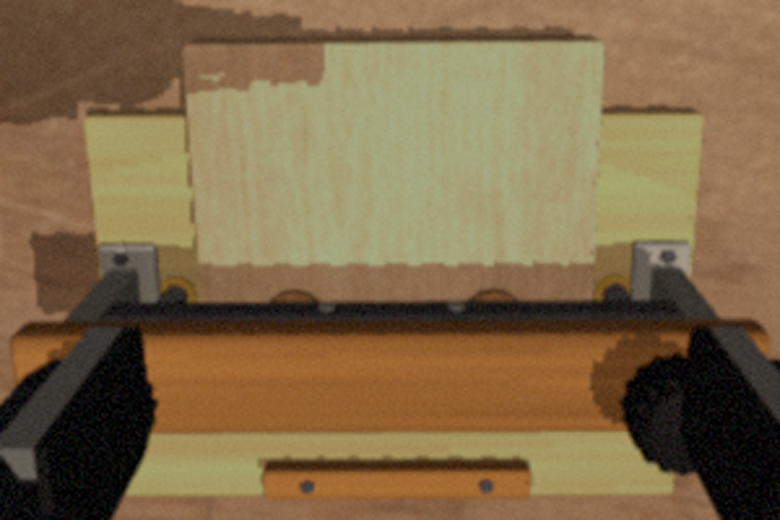

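In the zoomed w1 the near corners of the board are at (173.0,33.0) and (347.8,31.7), and the stop's near top edge runs from (205.7,223.5) to (314.8,223.0). In w2 the near corners are at (171.5,136.2) and (331.5,136.2). The knob marks point towards the robot.

```bash
python3 - <<'E'
from h import *
import pickle
W=pickle.load(open('w.pkl','rb'))
P=[plane(W[0],k,148) for k in [(382.86,168.22),(135.66,169.33)]]
d=P[0]-P[1]; print(P,np.linalg.norm(d),'yaw',np.arctan2(-d[0],d[1]),(P[0]+P[1])/2)
yaw=np.arctan2(-d[0],d[1]);o=(P[0]+P[1])/2; Rm=rpy([0,0,yaw])
f=lambda X:(Rm.T@(np.array(X)-[o[0],o[1],0])).round(1)
A,ra=tri([(W[0],(347.8,31.7)),(W[1],(331.5,136.2))]);B,rb=tri([(W[0],(173.,33.)),(W[1],(171.5,136.2))])
print('board near L,R',A,ra,B,rb,np.linalg.norm(A-B),'yaw',np.arctan2(-(A-B)[0],(A-B)[1]),f(A),f(B))
for w,l,r in [(0,(347.8,31.7),(173.,33.)),(1,(331.5,136.2),(171.5,136.2))]:
    a=plane(W[w],l,46);b=plane(W[w],r,46); e=a-b; print(w,'z46',f(a),f(b),np.linalg.norm(e),'yaw',np.arctan2(-e[0],e[1]))
a=plane(W[0],(314.8,223.),34);b=plane(W[0],(205.7,223.5),34);e=a-b
print('stop',f(a),f(b),np.linalg.norm(e),np.arctan2(-e[0],e[1]))
# bed near corners w1 w2
for w,l,r in [(0,(387,70.5),(132.5,71.5)),(1,(369.5,163.5),(133.5,163.5))]:
    a=plane(W[w],l,20);b=plane(W[w],r,20); e=a-b; print(w,'bed',f(a),f(b),np.linalg.norm(e),'yaw',np.arctan2(-e[0],e[1]))
E
```

```text
[array([588.41259841, 117.91827173, 148.        ]), array([ 613.31127223, -116.28828719,  148.        ])] 235.52633865287558 yaw 0.10591293232213075 [600.86193532   0.81499227 148.        ]
board near L,R [454.65166924  86.82741429  43.43837228] [0.3 0.3] [ 475.30826729 -111.3517549    37.02634359] [0.7 0.7] 199.35594361928543 yaw 0.10385690661763483 [-136.3  101.    43.4] [-136.7  -98.3   37. ]
0 z46 [-135.9  100.7   46. ] [-135.4  -96.9   46. ] 197.6394902790284 yaw 0.10834642131134627
1 z46 [-136.6  100.1   46. ] [-137.7  -95.3   46. ] 195.40835410068414 yaw 0.10044037092294159
stop [99.2 74.4 34. ] [ 99.2 -72.6  34. ] 146.97763333800805 0.1061409033559083
0 bed [-95.7 158.1  20. ] [ -95.9 -156.    20. ] 314.05571794949276 yaw 0.10517607571302463
1 bed [-97.3 157.6  20. ] [ -99.  -154.8   20. ] 312.47878124288786 yaw 0.10041164469119945
```

The measurements agree: the board edge is 199 mm long (200 expected) at z about 40, the stop face is at press x 99 and the bed edge at −97. The press origin is about (601, 1), yaw 0.105. The near edge of the board is at press x about −137, so it needs a push of about 36 mm.

I'll push with both open fingers, which gives two contacts and squares the board.

```bash
cat >> h.py <<'E'
O=np.array([601.0,0.9,0]); PY=0.105; RP=rpy([0,0,PY])
def w(x,y,z): return (O+RP@np.array([x,y,z])).tolist()
def p(X): return (RP.T@(np.array(X)-O)).round(1)
E
python3 - <<'E'
from h import *
from bench import bot,imaging
rot=[np.pi,0,np.pi+PY]
def st(l):
    s=bot.get_state(); print(l,round(s['t'],2),p(s['tcp_pos']),s['contact_force'].round(1),s['wrist_torque'].round(2),s['orientation'][2].round(4))
bot.move_ptp(w(-172,0,90),rot); st('pre')
bot.movel(w(-172,0,15),rot,max_speed=150); bot.dwell(0.1); st('down')
print(bot.movel(w(-125,0,15),rot,max_speed=50,threshold=12)); st('a')
print(bot.movel(w(-100,0,15),rot,max_speed=14,threshold=12)); st('b')
E
```

```text
pre 4.62 [-170.3   -0.5   90.8] [0.2 0.1 0.4] [-0.03 -0.02  0.03] -3.0366
down 5.38 [-170.6   -0.4   16.1] [-0.3  0.6 -0.5] [ 0.   -0.03  0.02] -3.0366
False
a 6.47 [-126.1    0.2   14.6] [-5.4 -0.7  2.5] [-0.16  0.92  0.02] -3.0365
True
b 7.62 [-112.5    0.2   14.4] [0.4 0.  0.7] [-0.02 -0.    0.01] -3.0368
```

It stopped on contact with the near edge at about −101.5 mm. One more firm but gentle press to seat it, then I'll look.

```bash
python3 - <<'E'
from h import *
from bench import bot,imaging
import pickle
rot=[np.pi,0,np.pi+PY]
def st(l):
    s=bot.get_state(); print(l,round(s['t'],2),p(s['tcp_pos']),s['contact_force'].round(1),s['wrist_torque'].round(2),s['orientation'][2].round(4))
print(bot.movel(w(-100,0,15),rot,max_speed=14,threshold=18)); st('b')
bot.movel(w(-140,0,15),rot,max_speed=150)
bot.movel(w(-140,0,120),rot,max_speed=250)
bot.move_ptp(w(0,0,280),rot); bot.dwell(0.15); st('view')
m=imaging.camera_model('wrist'); im=imaging.capture('wrist'); cv2.imwrite('pics/w3.png',im); pickle.dump(m,open('w3.pkl','wb'))
cv2.imwrite('pics/w3z.png',cv2.resize(im[0:310,70:450],None,fx=2,fy=1.9,interpolation=cv2.INTER_CUBIC))
E
```

```text
True
b 8.27 [-112.8    0.7   13.3] [-0.3 -0.6  0.3] [ 0.01 -0.01 -0.01] -3.037
view 10.17 [-1.60e+00  1.00e-01  2.78e+02] [ 0.8 -1.1 -0.7] [0.02 0.02 0.09] -3.0369
```

View pics/w3z.png

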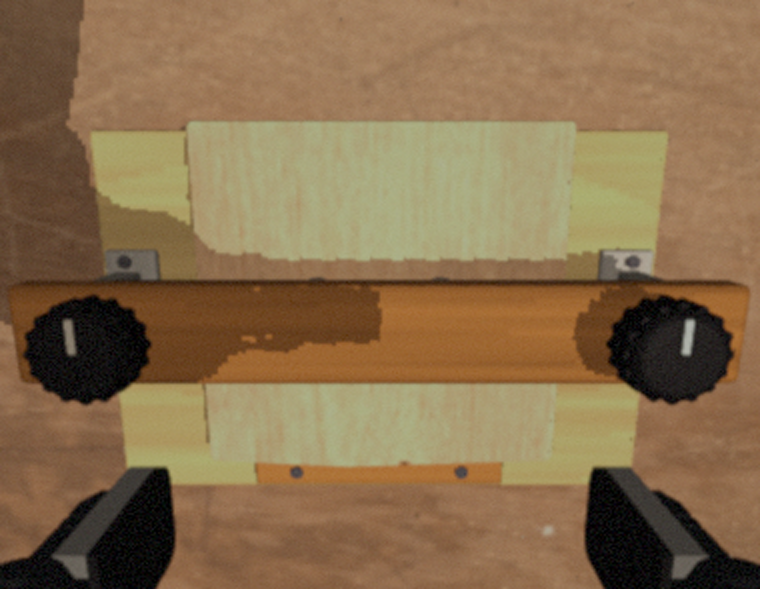

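w3 shows the board's far edge meeting the stop strip along its whole width, at about row 243. Its near edge at row 64 is parallel to the bed edge. I'll check this with numbers, then measure the knobs again from here.

```bash
python3 - <<'E'
from h import *
import pickle
m=pickle.load(open('w3.pkl','rb'))
c=lambda x,y:(x/2+70,y/1.9)
L,Rr=plane(m,c(575,123),46),plane(m,c(188,123),46); print('board near',p(L),p(Rr))
L,Rr=plane(m,c(667,132.5),20),plane(m,c(93,134),20); print('bed near',p(L),p(Rr))
L,Rr=plane(m,c(553,464.5),46),plane(m,c(211,460),46); print('board far',p(L),p(Rr))
im=cv2.imread('pics/w3.png'); print('img')
W=pickle.load(open('w.pkl','rb'))
for n,x0,x1,w1 in [('L',370,440,(382.86,168.22)),('R',80,147,(135.66,169.33))]:
    cc=im[150:217,x0:x1]; mm=(cc.max(2)<62).astype(np.uint8)
    cnt=max(cv2.findContours(mm,cv2.RETR_EXTERNAL,cv2.CHAIN_APPROX_NONE)[0],key=cv2.contourArea)
    (ex,ey),ab,an=cv2.fitEllipse(cv2.convexHull(cnt)); k=(ex+x0,ey+150)
    print(n,k,ab,'148:',plane(m,k,148),p(plane(m,k,148)), 'tri w/w1',tri([(m,k),(W[0],w1)]))
E
```

```text
board near [-98.7 100.3  46. ] [-98.7 -96.5  46. ]
bed near [-95.6 158.   20. ] [ -94.8 -155.5   20. ]
board far [ 99.6 102.4  46. ] [ 96.5 -97.4  46. ]
img
L (404.360782623291, 183.48786544799805) (55.158267974853516, 62.89334487915039) 148: [588.66207059 118.03199908 148.        ] [  0.  117.8 148. ] tri w/w1 (array([588.0500145 , 116.90092596, 150.55518569]), array([0.1, 0.1]))
R (113.25028991699219, 183.31406021118164) (56.37588119506836, 62.89760208129883) 148: [ 613.15055928 -116.23633228  148.        ] [  -0.2 -117.8  148. ] tri w/w1 (array([ 613.7018682 , -116.90293983,  146.28317503]), array([0., 0.]))
```

The board is home: the near edge is 3 mm in front of the bed edge (expected 3) and parallel to it. The knobs sit at press (0, ±118) and z about 148, as expected.

Now a turning helper with torque readings, and a first small left turn.

```bash
cat > turn.py <<'E'
from h import *
from bench import bot,imaging,solve_ik
KY={'L':117.9,'R':-117.9}
def tz(n=1):
    return bot.get_state()['wrist_torque'][2]
def turn(k,amt,step=0.1,q6s=None,effort=60,stop=None,wait=0.04):
    """grip knob k, turn cw by amt in steps printing torque; returns commanded turn"""
    y=KY[k]; c=w(0,y,0); 
    if q6s is None: q6s=-amt/2
    q1=np.arctan2(c[1],c[0]); yaw=q1+np.pi-q6s; rot=[np.pi,0,yaw]
    up=w(0,y,178); dn=w(0,y,129)
    bot.move_ptp(up,rot); bot.movel(dn,rot,max_speed=160)
    bot.grip(0.35,effort); s=bot.get_state(); q=np.array(s['qpos']); q0=q[5]; b=s['wrist_torque'][2]
    print(k,'t',round(s['t'],2),'open',round(s['opening'],3),'tcp',p(s['tcp_pos']),'q6',round(q0,3),'F',s['contact_force'].round(1),'tz0',round(b,3))
    # command basis: joint target now
    qc=solve_ik(dn,rot); qc=q.copy() if qc is None else np.array(qc); qs=qc[5]; n=max(1,int(round(amt/step))); out=[]
    for i in range(1,n+1):
        qt=qc.copy(); qt[5]=qs+amt*i/n; bot.move_j(qt.tolist())
        if wait: bot.dwell(wait)
        s=bot.get_state(); out.append((round(s['qpos'][5]-q0,3),round(s['wrist_torque'][2],3),round(s['effort'][5],3)))
        if stop is not None and abs(s['wrist_torque'][2])>stop: break
    print(out); s=bot.get_state(); print(' F',s['contact_force'].round(1),'M',s['wrist_torque'].round(2))
    d=s['qpos'][5]-q0
    bot.grip(0.85); bot.movel(up,None,max_speed=220)
    s=bot.get_state(); print(' end t',round(s['t'],2),'turned',round(d,3)); return d
E
python3 - <<'E'
from turn import *
turn('L',0.4)
E
```

```text
L t 11.82 open 0.499 tcp [  0.7 118.  130.4] q6 -0.323 F [-1.4 -0.2  6.5] tz0 -0.119
[(np.float64(0.101), np.float64(-0.328), np.float64(-0.277)), (np.float64(0.201), np.float64(-0.271), np.float64(-0.276)), (np.float64(0.301), np.float64(-0.331), np.float64(-0.276)), (np.float64(0.401), np.float64(-0.322), np.float64(-0.276))]
 F [-2.1 -0.3  5.5] M [-0.02  0.21 -0.32]
 end t 13.76 turned 0.401
```

The joint‑6 effort reads a clean 0.276 N m while turning (pure friction is 0.27), and the knob followed without slip (0.401 rad). Continuing with alternating turns.

```bash
sed -i "s/out.append((round(s\['qpos'\]\[5\]-q0,3),round(s\['wrist_torque'\]\[2\],3),round(s\['effort'\]\[5\],3)))/out.append((float(round(s['qpos'][5]-q0,3)),float(round(s['wrist_torque'][2],3)),float(round(s['effort'][5],3))))/; s/abs(s\['wrist_torque'\]\[2\])>stop/abs(s['effort'][5])>stop/" turn.py
python3 - <<'E'
from turn import *
turn('R',0.8,stop=0.36)
E
```

```text
R t 15.53 open 0.498 tcp [   1.  -118.1  130.7] q6 -0.518 F [-0.8  1.8  6.3] tz0 0.094
[(0.101, -0.254, -0.28), (0.201, -0.297, -0.279), (0.301, -0.319, -0.279), (0.401, -0.28, -0.279), (0.501, -0.334, -0.278), (0.601, -0.311, -0.278), (0.701, -0.243, -0.278), (0.801, -0.289, -0.277)]
 F [-1.7 -0.3  6. ] M [-0.11  0.25 -0.29]
 end t 18.63 turned 0.801
```

```bash
python3 - <<'E'
from turn import *
turn('L',0.7,stop=0.36)
E
```

```text
L t 20.4 open 0.501 tcp [  0.8 118.1 130.7] q6 -0.473 F [-1.2  0.7  5.6] tz0 -0.147
[(0.101, -0.296, -0.277), (0.201, -0.303, -0.277), (0.301, -0.316, -0.277), (0.401, -0.288, -0.277), (0.501, -0.31, -0.276), (0.601, -0.325, -0.276), (0.701, -0.262, -0.276)]
 F [-1.9 -0.4  6.7] M [-0.11  0.31 -0.26]
 end t 23.22 turned 0.701
```

```bash
python3 - <<'E'
from turn import *
turn('R',0.7,stop=0.36)
E
```

```text
R t 24.98 open 0.497 tcp [   1.  -118.1  130.7] q6 -0.468 F [-0.9  1.2  5.5] tz0 0.096
[(0.101, -0.208, -0.279), (0.201, -0.304, -0.279), (0.301, -0.254, -0.279), (0.401, -0.332, -0.275), (0.501, -0.292, -0.258), (0.601, -0.249, -0.239), (0.701, -0.259, -0.221)]
 F [-0.4 -0.6  6.7] M [-0.09  0.27 -0.26]
 end t 27.8 turned 0.701
```

The effort starts to change at right knob ≈ 1.2 rad. It falls from 0.279 to 0.221 N m, so about 13 N on the right screw. The reading is taken at rest while the servo leans back against friction, so screw load lowers its magnitude. The slope of 0.18 N m/rad matches one pad touching (a calculated 44 N/rad × 0.0045). So the level touch is near 1.17 rad, and 80 N should come near 1.63 rad on both knobs.

Next: left +0.5.

```bash
python3 - <<'E'
from turn import *
turn('L',0.5)
E
```

```text
L t 29.57 open 0.501 tcp [  0.9 118.1 130.7] q6 -0.373 F [-1.5  1.5  5.6] tz0 -0.127
[(0.1, -0.269, -0.232), (0.2, -0.263, -0.213), (0.3, -0.165, -0.195), (0.4, -0.158, -0.176), (0.5, -0.16, -0.157)]
 F [-1.5 -0.1  6.2] M [-0.07  0.28 -0.16]
 end t 31.8 turned 0.5
```

```bash
python3 - <<'E'
from turn import *
turn('R',0.15,step=0.05,wait=0.1)
E
```

```text
R t 33.57 open 0.499 tcp [   0.9 -118.4  130.8] q6 -0.193 F [-1.   0.2  6.6] tz0 0.14
[(0.051, -0.21, -0.172), (0.101, -0.118, -0.163), (0.151, -0.111, -0.153)]
 F [-0.4  0.9  5.1] M [-0.03  0.28 -0.11]
 end t 35.39 turned 0.151
```

The right screw reads about 28 N and the left about 27–29 N, so roughly 57 N in all from torque. Turn angle past the touch gives about 78 N. Both are inside the window, but they disagree.

I'll measure the closing torque directly with fine nudges on the left knob, which is the lower-angle one.

```bash
python3 - <<'E'
from turn import *
turn('L',0.08,step=0.01,wait=0.06)
E
```

```text
L t 37.16 open 0.495 tcp [  1.  118.  130.7] q6 -0.163 F [-1.2 -0.7  6.8] tz0 -0.089
[(0.009, 0.147, 0.184), (0.019, 0.2, 0.203), (0.029, 0.183, 0.206), (0.039, 0.177, 0.208), (0.049, 0.195, 0.21), (0.059, 0.209, 0.212), (0.069, 0.215, 0.214), (0.079, 0.249, 0.215)]
 F [-0.5  0.2  5.9] M [0.02 0.25 0.25]
 end t 40.4 turned 0.079
```

The fine nudges ended at about 1.68 rad on the left knob, with the right at 1.65. Load slopes imply about 140–175 N/rad, which puts the total at about 64–87 N, well inside 45–120.

I'll back off and check the knob marks, levelness and board from the w3 viewpoint.

```bash
python3 - <<'E'
from h import *
from bench import bot,imaging
import pickle
rot=[np.pi,0,np.pi+PY]
bot.move_ptp(w(0,0,280),rot); bot.grip(1.0); bot.dwell(0.15)
m=imaging.camera_model('wrist'); im=imaging.capture('wrist'); cv2.imwrite('pics/w4.png',im); pickle.dump(m,open('w4.pkl','wb'))
cv2.imwrite('pics/w4z.png',cv2.resize(im[0:310,70:450],None,fx=2,fy=1.9,interpolation=cv2.INTER_CUBIC))
for n in ['top','scene']: cv2.imwrite(f'pics/{n}4.png',imaging.capture(n))
sc=cv2.imread('pics/scene4.png')[150:245,220:310]; cv2.imwrite('pics/scene4z.png',cv2.resize(sc,None,fx=6,fy=6,interpolation=cv2.INTER_CUBIC))
s=bot.get_state(); print(s['t'],s['contact_force'].round(1))
# index marks
for f,mp in [('w3','w3.pkl'),('w4','w4.pkl')]:
    I=cv2.imread(f'pics/{f}.png'); mm=pickle.load(open(mp,'rb'))
    for n,y,cx in [('L',117.9,404),('R',-117.9,113)]:
        x0=cx-34; c=I[150:217,x0:x0+68]
        a=(c.min(2)>95)&((c.max(2).astype(int)-c.min(2))<50)
        yy,xx=np.nonzero(a); d=np.hypot(xx+x0-cx,yy+150-180); k=d<20; 
        g=np.c_[xx[k]+x0,yy[k]+150].astype(float)
        P=np.array([p(plane(mm,q,163)) for q in g]); 
        if len(P)<5: print(f,n,'few',len(P)); continue
        mu=P.mean(0); u,s_,v=np.linalg.svd(P[:,:2]-mu[:2]); dr=v[0]
        r=mu[:2]-[0,y]; dr=dr*np.sign(dr@r)
        print(f,n,len(P),mu,'angle axis',np.arctan2(dr[1],dr[0]).round(3),'radial',np.arctan2(r[1],r[0]).round(3))
L,R_=None,None
E
```

```text
41.6583 [-0.1  0.  -0.4]
w3 L 92 [ -8.8173913  117.79891304 163.        ] angle axis -3.132 radial -3.13
w3 R 54 [  -8.91111111 -117.57407407  163.        ] angle axis 3.141 radial 3.105
w4 L 43 [  0.79534884 123.44418605 163.        ] angle axis 1.531 radial 1.428
w4 R 48 [   1.03333333 -108.40416667  163.        ] angle axis 1.49 radial 1.462
```

View pics/w4z.png

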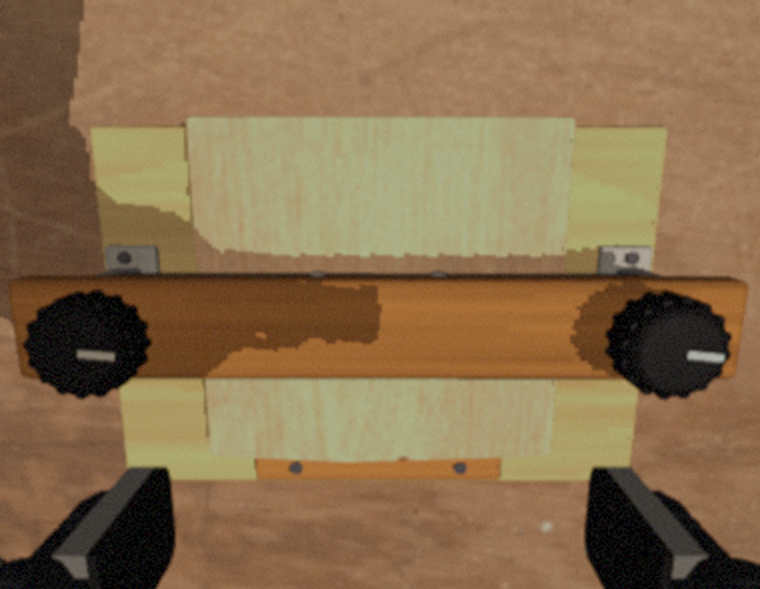

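View pics/scene4z.png

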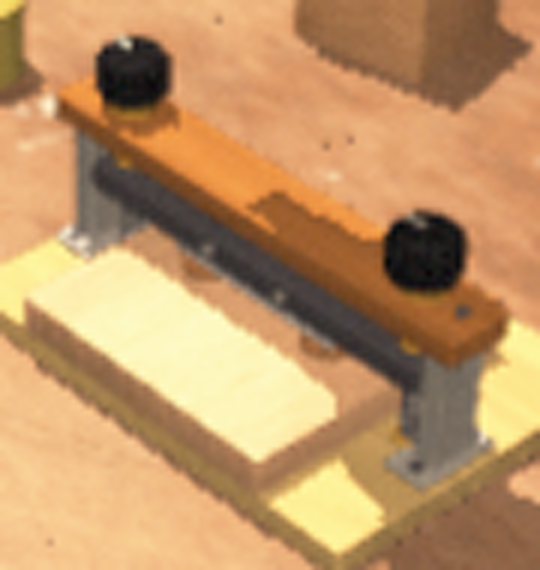

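View pics/top4.png

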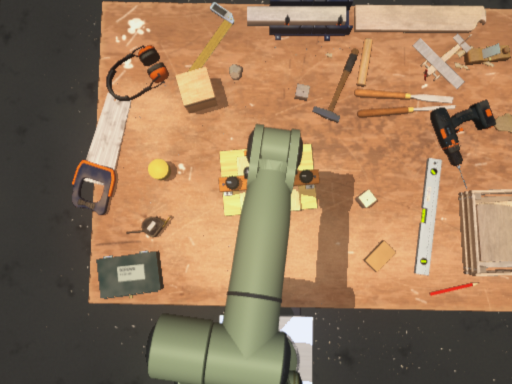

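w4 shows both index marks turned about the same amount: 1.62 rad on the left and 1.65 on the right, ending at about (432,188) and (127,188). The board's near edge is still parallel to the bed edge, with its far edge on the stop. The scene view shows the jaw level and lowered. In the top view the tin, tape, block and sander are at their original pixels. The gripper is clear at z = 280, so I'm handing in.

```bash
python3 - <<'E'
from bench import bot
print(bot.sign_off()); print(bot.get_state()['t'])
E
```

```text
the job is handed in; nothing more can be done
None
the job is handed in; nothing more can be done
```

I pushed the board home and closed the press on it, then handed the job in at about 42 s of the 72 s allowed. The final pressure is an estimate, because the two ways I had of judging it disagree somewhat.

- **Board:** I pushed it about 36 mm with both open fingers, stopping by force at 12 N and then 18 N. The last picture shows its near edge about 3 mm in front of the bed edge, as it should be. That edge is parallel to the bed, and the far edge is on the stop.
- **Knobs and level:** I turned them alternately (left 0.4, right 0.8, left 0.7, right 0.7, left 0.5, right 0.15, left 0.08 rad). By those commanded angles the ends were never more than about 1.8 mm apart. The index marks read 1.62 rad on the left and 1.65 rad on the right, so the jaw is level within about 0.15 mm. The left mark is about 0.06 rad less than I commanded, either a small spring-back on release or reading error.
- **Pressure:** I felt the touch at about 1.17 rad.
    - Joint‑6 torque suggested about 57–64 N in all.
    - Turn angle past the touch suggested about 67–82 N.
    - The fine nudges meant to settle the difference gave no clear absolute value. Both estimates lie within 45–120 N.
- **Surroundings:** The tape, tin, sander and block look unmoved in the top view, compared by eye. The gripper was left clear, 280 mm above the bench.

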